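# Refit the drain plate of the topping well

### The job

At the crepe stall, raise the hinged lid of the steel topping well until it stands upright, and then swing its stay up under the lid's catch pin so that the lid is propped. After that refit the rectangular perforated drain plate: it is longer than the well's opening, so pass one end in tilted under a lip, and lay it flat, handle up, on the two ledges inside with both of its ends under the lips and about evenly centred. Let go of everything and leave the other things on the counter where they are.

Things in the scene. Friction and masses are not known exactly. Their poses are not given: they have to be found in the camera images.
- well: fixed stainless topping well, a box 190 (its x) by 176 (its y) by 90 mm high; origin under its centre on the counter, x away from the robot at yaw 0 (yaw up to 0.2 rad either way). Its chamber is 176 mm along x by 112 mm along y. At each x end of it, under a lip, is a ledge 28 mm long, its top 46 mm above the counter; between the ledges it is open down to a floor 6 mm above the counter
- seat (a point): point at the well's centre, level with the tops of the ledges (46 mm above the counter), axes as the well's: where the underside centre of the drain plate belongs
- lid (a joint): angle of the well's lid, rad: 0 shut, 1.5 fully open (stop, nearly upright). Steel sheet 190 by 175 mm, 0.4 kg, hinged along the well's +y (left) edge, turning up about the well's -x axis. Hinge friction holds it wherever it is left above about 1.15 rad; below that it falls shut. A 10 mm catch pin stands out of its near edge, 100 mm from the hinge axis
- lid_hinge (a point): middle of the lid's hinge axis, 90 mm to the well's +y from its centre and 93.5 mm above the counter; axes turn with the lid (its -y runs from the hinge to the grip bar)
- lid_grip (a point): middle of the lid's round black grip bar, 12 mm thick, 110 mm long along the well's x, 220 mm from the hinge axis and 45 mm clear of the lid's free edge (centre to edge); two arms join it to the lid 50 mm either side of the middle. Can be pinched from above across y and turns in the fingers
- stay (a joint): angle of the lid stay, rad: 0 lying level along the well's near (-x) wall, growing as its tip swings up; 1.57 upright; at 1.89 (stop) it leans past upright against the lid's catch pin, propping it. It stays where it is left (light friction; starts at 0 to 0.25). With the lid fully open it just reaches 1.89; a lower lid's pin blocks it earlier
- stay_hinge (a point): the stay's pivot, on the stay arm, 115 mm to the well's -x from the well's centre, 30 mm to its +y and 68 mm above the counter; turns about the well's -x axis. The arm is a flat dark bar 8 by 10 mm thick and about 150 mm long, pointing to the well's -y at 0
- stay_grip (a point): gripping point on the stay's round black finger bar, 12 mm thick and 65 mm long, standing out from the arm's tip to the well's -x; 140 mm from the pivot axis. This point lies 157 mm to the well's -x from its centre. Can be pinched from above across y and turns in the fingers
- plate: loose drain plate: aluminium sheet with rows of round holes, 142 (x) by 100 (y) by 4 mm thick, about 0.25 kg, with a black bridge handle over its middle along x: a bar 64 mm long, 10 mm wide (y), 20 to 38 mm above the underside. Origin at the centre of the underside, z up. Lies on the counter in one of two places at the robot's right, its x within 0.35 rad of forward
- panlid: bystander: round aluminium pan lid, 124 mm across, 44 mm high with a knob; lies in the other of the two places; origin under its centre
- squeeze: bystander: standing brown sauce bottle, 60 mm across, 130 mm high; origin under its centre
- jar: bystander: white jar, 72 mm across, 100 mm high; origin under its centre
- cup: bystander: steel measuring cup, 68 mm across, 60 mm high; origin under its centre
- turner: bystander: spatula lying flat, 280 mm long; origin under its middle
- tub: bystander: white food tub with a blue lid, 126 by 96 by 65 mm; origin under its centre
- rim (a point): centre of the well's opening at the top, 90 mm above the counter, axes as the well's. The opening is 120 mm along x by 112 mm along y. At each x end a lip 4 mm thick (86 to 90 mm above the counter) overhangs the chamber by 28 mm, with 40 mm clear between lip and ledge
There are look-alikes about, which are no part of the job. Leave any brown look-alike of the plate alone.

How it is judged:
By the outcome, as a careful person would: the job done as asked, in the order asked, and still so for the second after the job is handed in, with the robot touching nothing.
It also fails if it takes over 66 s, if anything falls off the work surface, if the arm or the gripper's body presses on something with over 40 N, if the wrist force passes 120 N, or if a joint passes its speed limit or range.

### The arm

A 6-joint arm with a two-finger parallel gripper is mounted at the origin on the work surface. World frame = base frame: x ahead of the robot, y to its left, z up, the work surface at z = 0. Lengths are in m, angles in rad, forces in N, time in s.
With the tool pointing down it reaches from about 0.35 to 0.975 m from the base axis. Payload 4.9 kg.
Tool frame: the origin (TCP) lies on the centre line of the jaws, within the pads' length; the fingertips stand 11 mm ahead of it and the grasp point (between the pads) lies 8 mm behind it (manip.finger_overhang is the distance from the TCP to the fingertips, in m); y points along the fingers, z is the direction in which the jaws open and shut, and the axes are right-handed (so a half turn about y gives the same grasp; the last joint's range is limited). The gripper opens to 85 mm and grips with 20 to 120 N. Pads are 22 mm wide; open, the fingers measure 114 mm over their backs; the gripper's body (76 mm by 85 mm) begins 54 mm behind the grasp point. The pads swing forward as they close: fully open they stand 13 mm farther back than shut.
Start: joints at [-1.266, 0.053, 1.613, -0, 1.476, -0.119], TCP at [0.257, -0.57, 0.242] pointing down, gripper open.
Joint ranges: [-3.01, 3.01], [-1.01, 2.22], [0.06, 2.58], [-1.02, 4.17], [0.09, 2.62], [-3.14, 3.14]. Speed limits (rad/s): [2.57, 2.57, 3.14, 3.14, 3.14, 3.14].

### API

Orientations are given as a unit quaternion [w, x, y, z].
In Python, from plant import readout, cams, workorder, manip gives the robot as it stands.
- The arm moves only by the tool play_rows, never from a script. Its arguments are lists of equal length, an entry for each row: "slide": the shift along the tool's x, y, z in cm, a list of three; "yaw": the turn about the tool's y in degrees; "grip": the closure, from -1 (fully open) to 1 (shut), so that 0 is half open. In form: {"slide": [[x, y, z], ...], "yaw": [yaw, ...], "grip": [grip, ...]}. A call has 1 to 12 rows; each row shifts and turns the commanded pose from where the row before left it, along the tool's axes as they then stand; what a row does not reach is not made up. A row lasts 1/10 s, in which the tool goes at most 50 mm and 8.59 degrees, less where a joint would pass 70% of its speed; a pose out of reach is approached as far as the arm can. A call with a gripper value outside its range is refused whole. The fingers move at their own pace and stop on an object; the grip force is fixed at half the most. Time passes only in rows, so rows that do not move let the fingers close. It gives the time, the measured TCP pose, the force and the opening at its end, in the units of the state.
- readout.state(): the state, without advancing time (a new reading comes with each control period).
- cams.grab_frame(name): name is "scene" or "side" or "wrist"; returns a dict with "image" (420x560x3 uint8, red, green, blue), "mtx" (3x3 intrinsics, pixels), "dist" ([k1, k2, p1, p2, k3] as OpenCV has them; the pictures are not rectified), "R" (3x3) and "t" (3): a world point X has camera coordinates R X + t; the wrist camera has in their place "mount" (4x4, takes a point from camera to tool coordinates, whose origin is the TCP and whose axes are the tool frame's). Camera axes: x right, y down, z forward; pixel columns grow to the right and rows downward; lengths in m; the calibration is good to about 2 mm. A picture is of the moment at which its call begins: read the wrist's pose just before it. There is no depth.
- workorder.job_done(): hands the job in, once; it reports no verdict.
The state is a dict: "time": time; "joint_pos": joint angles; "joint_vel": joint speeds; "joint_efforts": joint torques, N m; "tool_pos": TCP position; "tool_rot": TCP orientation; "contact_force": force on the tool from outside, world axes, zero at the start; "ft_torque": the same for the moment, N m; "gripper_width": opening from 0.0 (shut) to 1.0 (fully open).
Only numpy, scipy, OpenCV 4.12 (cv2) and the standard library are available. Lean on these libraries where they do the work, as an engineer would, in place of code of your own. Each camera call takes 0.05 s, during which the arm holds its last target.

## Working session

There is one attempt and no reset: what is moved stays moved. The work goes in short steps, Python scripts to look and compute and a tool call to move; the robot and the scene stay as the last step left them, time stands still between calls to the robot, and variables do not carry over. Pictures are saved under pics/ and viewed, and the job is handed in when it is done.

Besides the shell and the picture viewer there is one more tool, called after "Emit:" as name(argument=value, ...) on one line, values as JSON. play_rows: Moves the arm, as the interface text tells. Its arguments: {"type":"object","properties":{"slide":{"type":"array","items":{"type":"array","items":{"type":"number"}}},"yaw":{"type":"array","items":{"type":"number"}},"grip":{"type":"array","items":{"type":"number"}}},"required":["slide","yaw","grip"]}

```bash
ls -la; mkdir -p pics; cat > h.py <<'E'
import numpy as np, cv2
from scipy.spatial.transform import Rotation as Ro
from plant import readout, cams, workorder, manip
def rot(q): return Ro.from_quat([q[1],q[2],q[3],q[0]]).as_matrix()
def grab(name,fn=None):
    s=readout.state(); f=cams.grab_frame(name)
    if 'mount' in f:
        T=np.eye(4);T[:3,:3]=rot(s['tool_rot']);T[:3,3]=s['tool_pos']
        C=T@np.array(f['mount']); f['R']=C[:3,:3].T; f['t']=-C[:3,:3].T@C[:3,3]
    f={k:(np.array(v)) for k,v in f.items()}
    if fn: cv2.imwrite('pics/'+fn+'.png',f['image'][:,:,::-1])
    return f
def ray(f,uv):
    n=cv2.undistortPoints(np.array(uv,float).reshape(-1,1,2),f['mtx'],f['dist']).reshape(-1,2)
    d=np.c_[n,np.ones(len(n))]@f['R']; return -f['R'].T@f['t'],d
def onz(f,uv,z):
    o,d=ray(f,uv); return o+d*((z-o[2])/d[:,2])[:,None]
def proj(f,X):
    X=np.array(X,float).reshape(-1,3)
    return cv2.projectPoints(X,cv2.Rodrigues(f['R'])[0],f['t'],f['mtx'],f['dist'])[0].reshape(-1,2)
def tri(f1,p1,f2,p2):
    o1,d1=ray(f1,[p1]);o2,d2=ray(f2,[p2]);d1=d1[0]/np.linalg.norm(d1);d2=d2[0]/np.linalg.norm(d2)
    a=np.linalg.lstsq(np.c_[d1,-d2],o2-o1,rcond=None)[0]
    A=o1+a[0]*d1;B=o2+a[1]*d2; return (A+B)/2,np.linalg.norm(A-B)
E
python3 - <<'E'
from h import *
s=readout.state();print(s); print([a for a in dir(manip) if a[0]!='_'],manip.finger_overhang)
for n in ['scene','side','wrist']:
    f=grab(n,n+'0'); np.savez('/tmp/'+n+'0.npz',**f); print(n,f['mtx'].tolist(),f['dist'],(-f['R'].T@f['t']),f['R'].tolist())
E
```

```text
total 12
drwxr-xr-x  3 agent agent 4096 Dec  7 02:11 .
drwxr-xr-x 23 root  root  4096 Dec  7 02:11 ..
drwxr-xr-x  2 agent agent 4096 Dec  7 02:11 pics
{'time': 0.0, 'joint_pos': array([-1.26598433e+00,  5.33612673e-02,  1.61432002e+00,  2.07515499e-06,
        1.47594777e+00, -1.19031078e-01]), 'joint_vel': array([-0.00090523,  0.0002343 ,  0.00022316,  0.00111319,  0.00046074,
        0.00010709]), 'joint_efforts': array([ 7.21324377e-04, -3.93685341e+01, -3.70173061e+01, -1.44843816e-04,
        6.96506948e-03, -1.05076012e-06]), 'tool_pos': array([ 0.25684416, -0.56913055,  0.24104469]), 'tool_rot': array([ 0.14866582, -0.14879793,  0.69200437, -0.69057049]), 'contact_force': array([-1.42946166, -0.75393387,  0.29056894]), 'ft_torque': array([-0.03441028,  0.02698069, -0.01830983]), 'gripper_width': 0.9991557061618204}
['IKError', 'finger_overhang'] 0.011
scene [[420.1557559220112, 0.0, 289.30784698717906], [0.0, 420.1557559220112, 202.19196113656923], [0.0, 0.0, 1.0]] [-0.1196641  0.         0.         0.         0.       ] [0.861702   0.64741803 0.97296713] [[-0.87667587777606, 
[... 297 characters left out ...]
53  0.          0.          0.          0.        ] [0.41311593 0.86290474 1.11016675] [[-0.9970456512472147, -0.07525992004141185, 0.015359484508847929], [-0.06559527331445962, 0.7302178780906137, -0.6800581670972293], [0.039965353092629996, -0.6790565476837712, -0.7329972548379559]]
wrist [[292.3456968358567, 0.0, 283.3772548123635], [0.0, 292.3456968358567, 211.56209997770858], [0.0, 0.0, 1.0]] [-0.00863036  0.          0.          0.          0.        ] [ 0.33056406 -0.53658667  0.37264651] [[0.41131727459277495, -0.9114909828139889, -0.001512570778119353], [-0.8644793323428624, -0.3906278948962625, 0.31636265848066225], [-0.28895256284312376, -0.12881784029280094, -0.9486371173682212]]
```

View pics/scene0.png

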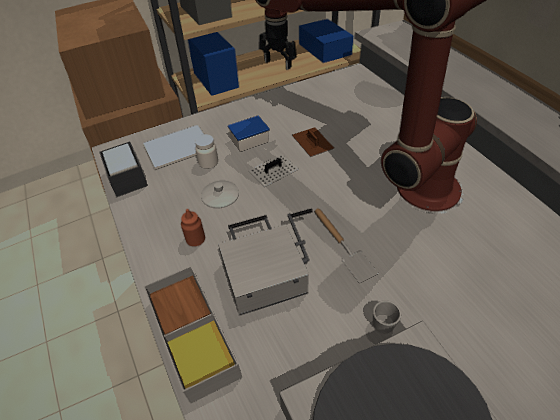

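View pics/side0.png

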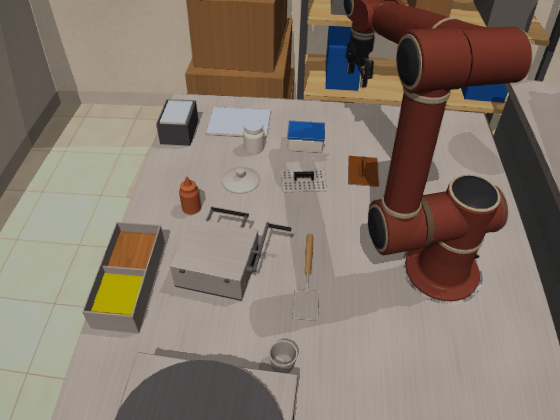

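View pics/wrist0.png

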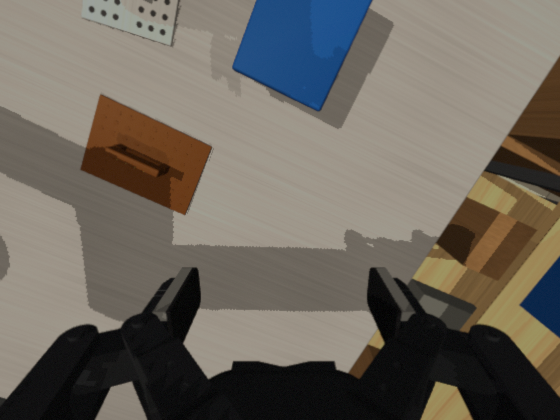

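The scene view shows the shut lid around (265,270), its grip bar at (250,222) and the stay bar at (300,214). The perforated plate lies at (273,168), with the brown look-alike at (313,140). I'll zoom in to measure.

```bash
python3 - <<'E'
import cv2
a=cv2.imread('pics/scene0.png')[190:320,200:380];cv2.imwrite('pics/sc_a.png',cv2.resize(a,None,fx=4.4,fy=4.4,interpolation=cv2.INTER_CUBIC))
a=cv2.imread('pics/side0.png')[190:310,160:310];cv2.imwrite('pics/si_a.png',cv2.resize(a,None,fx=5,fy=5,interpolation=cv2.INTER_CUBIC))
a=cv2.imread('pics/scene0.png')[140:200,235:315];b=cv2.imread('pics/side0.png')[155:205,265:345]
cv2.imwrite('pics/pl_a.png',cv2.resize(cv2.vconcat([a,b]),None,fx=5,fy=5,interpolation=cv2.INTER_CUBIC))
E
```

```text
(no output)
```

View pics/sc_a.png

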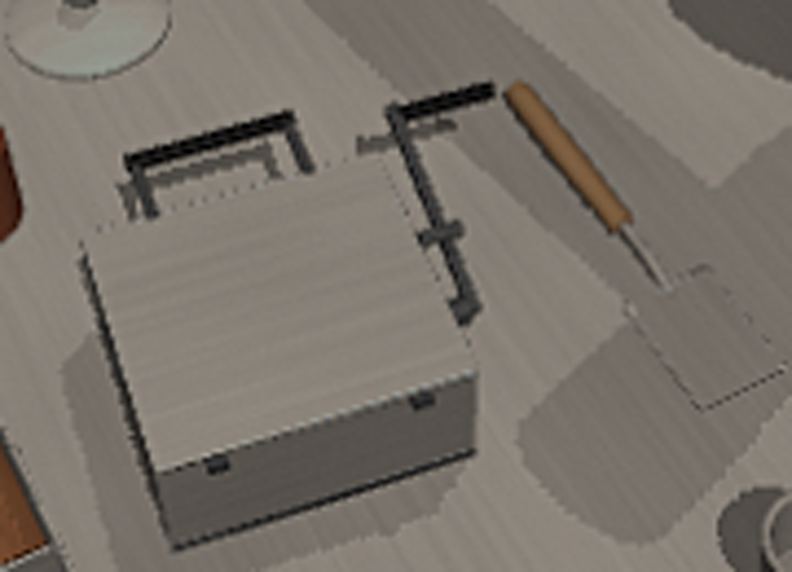

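View pics/si_a.png

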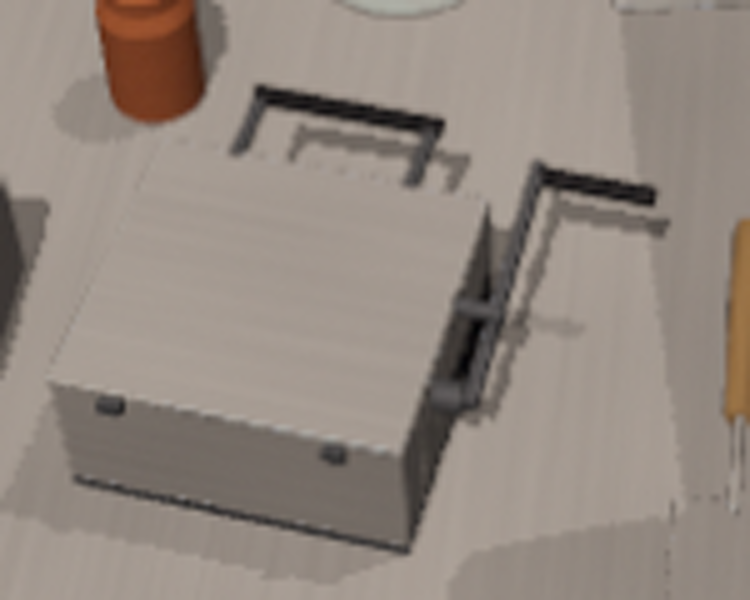

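View pics/pl_a.png

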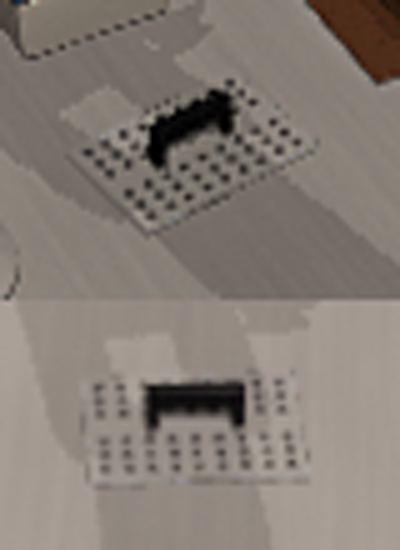

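```bash
python3 - <<'E'
from h import *
fs=dict(np.load('/tmp/scene0.npz'));fd=dict(np.load('/tmp/side0.npz'))
S=lambda p:(np.array(p)-[2,2])/4.4+[200,190]
D=lambda p:(np.array(p)-[2,2])/5+[160,190]
P=dict(gripF=((128,162),(258,93)),gripN=((293,120),(440,127)),hF=((158,472),(52,382)),hN=((473,372),(403,453)),fF=((82,240),(158,145)),fN=((385,160),(488,203)),
 b0=((175,548),(78,478)),b1=((475,455),(408,550)),sA=((390,110),(540,172)),sB=((492,92),(655,197)),sPiv=((468,312),(475,395)))
R={}
for k,(a,b) in P.items():
    X,e=tri(fs,S(a),fd,D(b)); R[k]=X; print(k,X.round(4),'res',e.round(4))
# planar
c=[];ys=[]
for nm,f,M,i in(('sc',fs,S,0),('si',fd,D,1)):
    q=onz(f,[M(P[k][i]) for k in('hF','hN','fF','fN')],0.0955)[:,:2]; print(nm,q.round(4).tolist(), 'centre',q.mean(0).round(4)); c.append(q)
    b=onz(f,[M(P[k][i]) for k in('b0','b1')],0.0)[:,:2];print(b.round(4).tolist(),np.degrees(np.arctan2(*(b[0]-b[1])[::-1])))
    v1=(q[0]-q[1]+q[2]-q[3]);v2=q[0]-q[2]+q[1]-q[3];print('yaw',np.degrees(np.arctan2(v1[1],v1[0])),np.degrees(np.arctan2(v2[1],v2[0]))-90, np.linalg.norm(v1)/2,np.linalg.norm(v2)/2)
E
```

```text
gripF [ 0.6643 -0.092   0.0932] res 0.0003
gripN [ 0.5584 -0.0732  0.0937] res 0.0024
hF [0.7371 0.1176 0.0892] res 0.0009
hN [0.5519 0.1422 0.0843] res 0.0019
fF [ 0.7132 -0.0482  0.0932] res 0.0008
fN [ 0.5252 -0.0122  0.1001] res 0.0053
b0 [0.7367 0.1161 0.001 ] res 0.0013
b1 [0.5524 0.1476 0.0032] res 0.0029
sA [ 0.4999 -0.051   0.0895] res 0.0016
sB [ 0.4358 -0.0324  0.0928] res 0.003
sPiv [0.5227 0.0862 0.0585] res 0.0063
sc [[0.7381, 0.1219], [0.5561, 0.1495], [0.7134, -0.0469], [0.5246, -0.0123]] centre [0.6331 0.0531]
[[0.7368, 0.1163], [0.552, 0.1476]] -9.604197830862766
yaw -9.520517303455897 -9.645285385485437 0.18798359594963993 0.16766380893478475
si [[0.735, 0.1217], [0.5502, 0.1489], [0.7125, -0.0456], [0.5255, -0.0196]] centre [0.6308 0.0513]
[[0.7369, 0.1147], [0.5526, 0.1439]] -8.98028276585242
yaw -8.151870698048182 -8.017525037436172 0.1878326320449051 0.16957054908835434
```

```bash
cat >> h.py <<'E'
YAW=np.radians(-9.3); WC=np.array([0.6315,0.045])
def W(x,y,z):
    c,s=np.cos(YAW),np.sin(YAW); return np.array([WC[0]+c*x-s*y,WC[1]+s*x+c*y,z])
def plan(target,jaw=None,s=None):
    s=s or readout.state(); Rm=rot(s['tool_rot']); d=np.array(target)-s['tool_pos']
    print('TCP',s['tool_pos'].round(4),'slide cm',(Rm.T@d*100).round(2),end=' ')
    if jaw is not None:
        j=Rm.T@np.array([np.cos(jaw),np.sin(jaw),0]); a=np.degrees(np.arctan2(j[0],j[2])); a=(a+90)%180-90
        print('yaw deg',round(a,2),end=' ')
    print()
E
python3 - <<'E'
from h import *
s=readout.state();print(rot(s['tool_rot']).round(4))
plan(W(0,-.13,.24),YAW+np.pi/2,s)
fs=dict(np.load('/tmp/scene0.npz'));fd=dict(np.load('/tmp/side0.npz'))
S=lambda p:(np.array(p)-[2,2])/5+[235,140]
D=lambda p:(np.array(p)-[2,302])/5+[265,155]
for z,f,M,c in((.004,fs,S,[(68,157),(150,235),(320,148),(232,80)]),(.004,fd,D,[(85,377),(92,487),(310,482),(303,375)])):
    q=onz(f,[M(p) for p in c],z); print(q[:,:2].round(4).tolist(),q.mean(0).round(4),[np.linalg.norm(q[i]-q[i-1]).round(4) for i in range(4)])
E
```

```text
[[-9.115e-01 -5.000e-04  4.112e-01]
 [-4.112e-01  1.600e-03 -9.115e-01]
 [-2.000e-04 -1.000e+00 -1.700e-03]]
TCP [ 0.2569 -0.5692  0.2413] slide cm [-52.22   0.19 -29.75] yaw deg 33.58 
[[0.4879, -0.3629], [0.473, -0.2664], [0.3337, -0.2847], [0.3523, -0.3784]] [ 0.4117 -0.3231  0.004 ] [np.float64(0.1365), np.float64(0.0977), np.float64(0.1405), np.float64(0.0955)]
[[0.4831, -0.3709], [0.4711, -0.267], [0.3325, -0.2843], [0.3382, -0.3866]] [ 0.4062 -0.3272  0.004 ] [np.float64(0.1457), np.float64(0.1046), np.float64(0.1396), np.float64(0.1024)]
```

Emit:
play_rows(slide=[[-4.4,0,-2.5],[-4.4,0,-2.5],[-4.4,0,-2.5],[-4.4,0,-2.5],[-4.4,0,-2.5],[-4.4,0,-2.5],[-4.4,0,-2.5],[-4.4,0,-2.5],[-4.4,0,-2.5],[-4.4,0,-2.5],[-4.1,0,-2.4],[-4.1,0,-2.4]], yaw=[0,0,0,0,0,0,0,0,0,0,0,0], grip=[0.1,0.1,0.1,0.1,0.1,0.1,0.1,0.1,0.1,0.1,0.1,0.1])

```text
time: 1.35
tool_pos: [0.6074, -0.0863, 0.242]
tool_rot: [0.149, -0.149, 0.691, -0.691]
contact_force: [0.7, 0.1, -0.2]
gripper_width: 0.451
```

Emit:
play_rows(slide=[[0,0,0],[0,0,0],[0,0,0],[0,0,0],[0,0,0]], yaw=[8.4,8.4,8.4,8.4,0], grip=[0.1,0.1,0.1,0.1,0.1])

```text
time: 1.85
tool_pos: [0.6065, -0.0881, 0.2418]
tool_rot: [-0.058, 0.057, 0.705, -0.705]
contact_force: [0.3, -0.8, -0.2]
gripper_width: 0.447
```

```bash
python3 - <<'E'
from h import *
f=grab('wrist','w1');np.savez('/tmp/w1.npz',**f)
s=readout.state();print(s['time'],s['joint_pos'].round(3),s['gripper_width']);print(rot(s['tool_rot']).round(3))
plan(W(0,-.13,.0855),YAW+np.pi/2,s)
print(proj(f,[W(0,-.13,.0935),W(.055,-.13,.0935),W(-.055,-.13,.0935),W(-.157,-.108,.091)]).round(1))
E
```

```text
1.9 [-0.266  0.025  1.642  0.     1.475  1.465] 0.45639827070067596
[[-0.987 -0.001 -0.159]
 [ 0.159  0.    -0.987]
 [ 0.001 -1.    -0.   ]]
TCP [ 0.6065 -0.0882  0.2419] slide cm [-0.32 15.64 -0.55] yaw deg 0.15 
[[277.1 196.6]
 [276.7 139.7]
 [277.4 247.1]
 [259.3 325.3]]
```

View pics/w1.png

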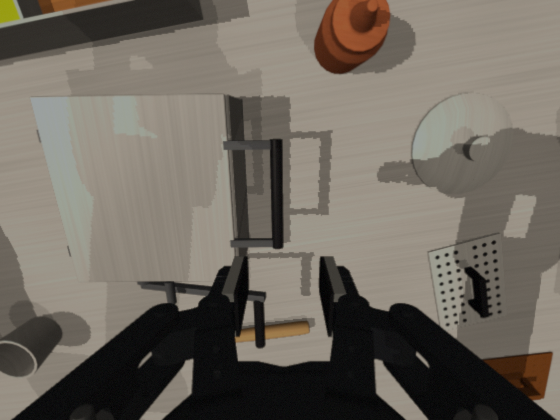

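The wrist view shows the lid's grip bar from (277,140) to (278,247), within 1 px of my prediction. The stay bar is at (261,295–345) and the plate handle at (478,290). I'll descend and pinch the bar.

Emit:
play_rows(slide=[[-0.3,4.0,-0.5],[0,4.0,0],[0,4.0,0],[0,2.4,0],[0,1.2,0],[0,0,0],[0,0,0],[0,0,0],[0,0,0],[0,0,0]], yaw=[0,0,0,0,0,0,0,0,0,0], grip=[0.1,0.1,0.1,0.1,0.1,0.1,1,1,1,1])

```text
time: 2.9
tool_pos: [0.6123, -0.0822, 0.0888]
tool_rot: [-0.056, 0.059, 0.706, -0.704]
contact_force: [1.9, 5.7, -0.0]
gripper_width: 0.119
```

```bash
python3 - <<'E'
from h import *
f=grab('wrist','w2')
s=readout.state();print(s['time'],s['gripper_width'],s['contact_force'],s['tool_pos'])
w=dict(np.load('/tmp/w1.npz'))
print('bar',onz(w,[(277,140),(278,247)],.0935).round(4).tolist(),'stay',onz(w,[(262,293),(260,347)],.091).round(4).tolist())
print('plate handle',onz(w,[(471,268),(484,313)],.038).round(4).tolist())
# arc
Rm=rot(s['tool_rot']);p=s['tool_pos'].copy();th=0
H=W(0,.09,.0935);prev=None
for t in np.linspace(0,1.52,17):
    q=.22*(np.array([0,-np.cos(t),np.sin(t)])); q=W(0,q[1],q[2])
    if prev is not None: print(t.round(2),(Rm.T@(q-prev)*100).round(2))
    prev=q
E
```

```text
2.95 0.11662235099688556 [1.24682193 5.5530491  0.15716735] [ 0.6123211  -0.08223924  0.08885053]
bar [[0.6645, -0.0924, 0.0935], [0.5562, -0.075, 0.0935]] stay [[0.502, -0.0475, 0.091], [0.4277, -0.0311, 0.091]]
plate handle [[0.4601, -0.312, 0.038], [0.3858, -0.3328, 0.038]]
0.1 [-0.01 -2.09 -0.11]
0.19 [-0.01 -2.07 -0.3 ]
0.29 [-0.01 -2.03 -0.5 ]
0.38 [-0.01 -1.97 -0.69]
0.48 [-0.01 -1.9  -0.87]
0.57 [-0.01 -1.81 -1.05]
0.66 [-0.01 -1.7  -1.22]
0.76 [-0.01 -1.58 -1.37]
0.86 [-0.01 -1.44 -1.51]
0.95 [-0.01 -1.29 -1.64]
1.04 [-0.01 -1.13 -1.76]
1.14 [-0.   -0.95 -1.86]
1.24 [-0.   -0.77 -1.94]
1.33 [-0.   -0.59 -2.01]
1.42 [-0.   -0.39 -2.05]
1.52 [-0.   -0.2  -2.08]
```

View pics/w2.png

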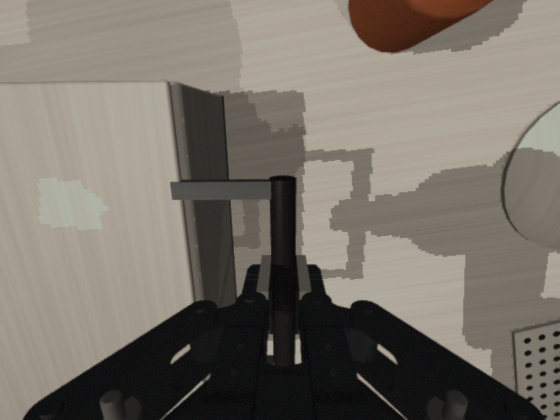

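The bar is pinched (opening about 10 mm), so I'll swing the lid up along the arc.

Emit:
play_rows(slide=[[0,-2.1,-0.1],[0,-2.1,-0.3],[0,-2.0,-0.5],[0,-2.0,-0.7],[0,-1.9,-0.9],[0,-1.8,-1.0],[0,-1.7,-1.2],[0,-1.6,-1.4]], yaw=[0,0,0,0,0,0,0,0], grip=[1,1,1,1,1,1,1,1])

```text
time: 3.75
tool_pos: [0.6211, -0.025, 0.2415]
tool_rot: [0.056, -0.059, -0.703, 0.706]
contact_force: [1.6, -5.2, -0.0]
gripper_width: 0.111
```

Emit:
play_rows(slide=[[0,-1.4,-1.5],[0,-1.3,-1.6],[0,-1.1,-1.8],[0,-1.0,-1.9],[0,-0.8,-1.9],[0,-0.6,-2.0],[0,-0.4,-2.0],[0,-0.2,-1.9],[0,0,0],[0,0,0]], yaw=[0,0,0,0,0,0,0,0,0,0], grip=[1,1,1,1,1,1,1,1,1,1])

```text
time: 4.75
tool_pos: [0.6439, 0.12, 0.3121]
tool_rot: [0.056, -0.059, -0.704, 0.706]
contact_force: [-6.4, -4.2, 11.6]
gripper_width: 0.112
```

```bash
python3 - <<'E'
from h import *
f=grab('side','s3');f2=grab('scene','c3')
s=readout.state();print(s['time'],s['gripper_width'],s['contact_force'],s['tool_pos'])
H=W(0,.09,.0935); d=s['tool_pos']+[0,0,.008]-H; c,sn=np.cos(YAW),np.sin(YAW)
print('in well axes',c*d[0]+sn*d[1],-sn*d[0]+c*d[1],d[2],'ang',np.arctan2(d[2],-(-sn*d[0]+c*d[1])))
a=cv2.imread('pics/side3.png'if 0 else 'pics/s3.png')[100:310,110:350];cv2.imwrite('pics/s3z.png',cv2.resize(a,None,fx=2.6,fy=2.6))
E
```

```text
4.85 0.11223835188305982 [-6.46024909 -4.69243271 10.48957086] [0.64390969 0.11996902 0.31205   ]
in well axes 0.00013129662899380055 -0.014010943207033106 0.22655000490485408 ang 1.509030178682439
```

View pics/s3z.png

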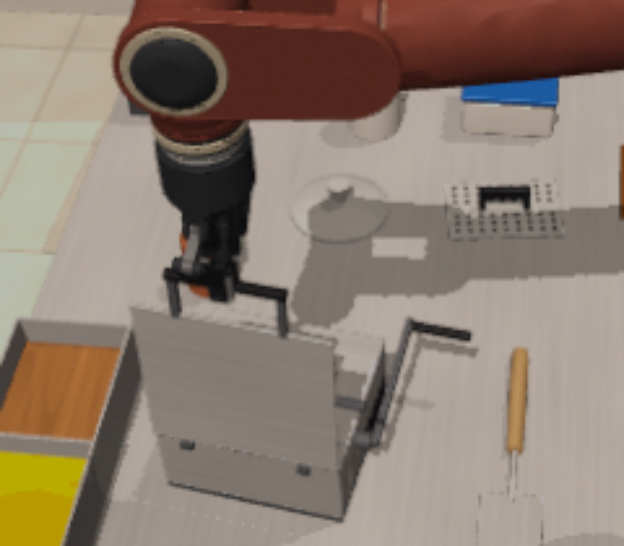

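View pics/c3.png

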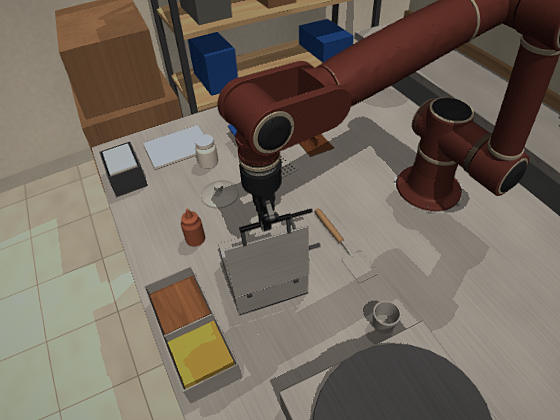

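The side view shows the lid upright at its stop (from the arm pose, about 1.5 rad). I'll release it, rise, and go above the stay bar.

Emit:
play_rows(slide=[[0,0,0],[0,0,0],[0,0,0],[0,-2.0,0],[0,-3.0,0],[3.2,0,3.6],[3.2,0,3.6],[3.2,0,3.6],[3.2,0,3.6],[2.9,0,3.6],[0,4.0,0],[0,4.0,0]], yaw=[0,0,0,0,0,0,0,0,0,0,0,0], grip=[0.2,0.2,0.2,0.2,0.2,0.2,0.2,0.2,0.2,0.2,0.2,0.2])

```text
time: 6.05
tool_pos: [0.4601, -0.0326, 0.2774]
tool_rot: [0.056, -0.06, -0.705, 0.705]
contact_force: [0.6, -0.1, -0.6]
gripper_width: 0.4
```

```bash
python3 - <<'E'
from h import *
f=grab('wrist','w4');np.savez('/tmp/w4.npz',**f);g=grab('side','s4');h=grab('scene','c4')
np.savez('/tmp/s4.npz',**g);np.savez('/tmp/c4.npz',**h)
s=readout.state();print(s['time'],s['gripper_width'],s['contact_force'],s['tool_pos'])
plan(W(-.157,-.108,.083),YAW+np.pi/2,s)
a=cv2.resize(cv2.imread('pics/s4.png')[120:310,140:340],None,fx=2.5,fy=2.5);b=cv2.resize(cv2.imread('pics/c4.png')[140:310,190:310],None,fx=2.5,fy=2.5)
m=np.zeros((475,800,3),np.uint8);m[:a.shape[0],:a.shape[1]]=a;m[:b.shape[0],500:500+b.shape[1]]=b;cv2.imwrite('pics/m4.png',m)
E
```

```text
6.2 0.4007862579507578 [0.48405833 0.03126166 0.6322255 ] [ 0.45811849 -0.03128361  0.27324511]
TCP [ 0.4581 -0.0313  0.2732] slide cm [-0.31 19.02  0.48] yaw deg -0.02
```

View pics/w4.png

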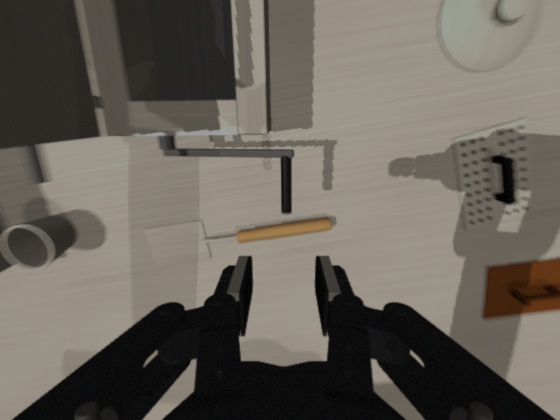

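View pics/m4.png

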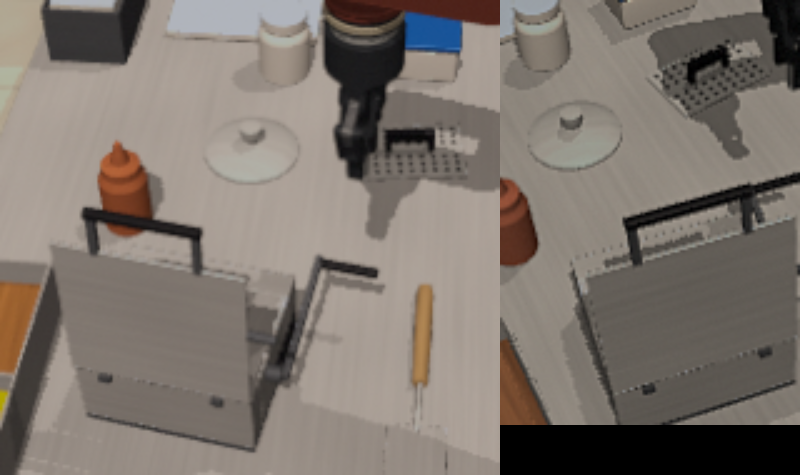

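```bash
python3 - <<'E'
from h import *
w=dict(np.load('/tmp/w4.npz'));c,sn=np.cos(YAW),np.sin(YAW)
def iw(p): d=p-np.r_[WC,0]; return np.c_[c*d[:,0]+sn*d[:,1],-sn*d[:,0]+c*d[:,1],p[:,2]].round(4)
print('stay',iw(onz(w,[(286,155),(286,213)],.091)))
print('rim -y near corner',iw(onz(w,[(268,133)],.09)), 'opening near edge',iw(onz(w,[(236,101),(104,101),(236,20)],.09)))
E
```

```text
stay [[-0.1164 -0.1081  0.091 ]
 [-0.1823 -0.1081  0.091 ]]
rim -y near corner [[-0.0935 -0.0891  0.09  ]] opening near edge [[-0.0617 -0.0569  0.09  ]
 [-0.061   0.0787  0.09  ]
 [ 0.0105 -0.0606  0.09  ]]
```

The wrist view puts the stay bar at well (−0.157, −0.108), as predicted. I'll descend and pinch it.

Emit:
play_rows(slide=[[-0.3,4.5,0.5],[0,4.5,0],[0,4.5,0],[0,3.5,0],[0,2.0,0],[0,0,0],[0,0,0],[0,0,0],[0,0,0],[0,0,0]], yaw=[0,0,0,0,0,0,0,0,0,0], grip=[0.2,0.2,0.2,0.2,0.2,0.2,1,1,1,1])

```text
time: 7.2
tool_pos: [0.4646, -0.0364, 0.0893]
tool_rot: [-0.055, 0.06, 0.706, -0.704]
contact_force: [3.0, 4.2, -2.7]
gripper_width: 0.118
```

```bash
python3 - <<'E'
from h import *
s=readout.state();print(s['time'],s['gripper_width'],s['contact_force'],s['tool_pos'])
P=W(-.157,.03,.068);d=s['tool_pos']-P;c,sn=np.cos(YAW),np.sin(YAW)
print('rel pivot well axes',c*d[0]+sn*d[1],-sn*d[0]+c*d[1],d[2]+.008)
t0=np.arcsin(.023/.14)
ts=np.linspace(t0,1.91,15)
p=.14*np.c_[-np.cos(ts),np.sin(ts)]*100
for t,q in zip(ts[1:],np.diff(p,axis=0)): print(t.round(2),'slide y',(-q[1]).round(2),'z',(-q[0]).round(2))
E
```

```text
7.2 0.11780850222147565 [ 3.02243714  4.1899931  -2.69163461] [ 0.46461226 -0.03644968  0.08931214]
rel pivot well axes 0.005468463105605361 -0.13734877326210673 0.029312135106987318
0.29 slide y -1.7 z -0.39
0.41 slide y -1.64 z -0.6
0.54 slide y -1.55 z -0.8
0.66 slide y -1.44 z -0.99
0.79 slide y -1.3 z -1.16
0.91 slide y -1.15 z -1.31
1.04 slide y -0.98 z -1.44
1.16 slide y -0.79 z -1.55
1.29 slide y -0.59 z -1.64
1.41 slide y -0.38 z -1.7
1.54 slide y -0.17 z -1.74
1.66 slide y 0.05 z -1.74
1.79 slide y 0.26 z -1.72
1.91 slide y 0.48 z -1.68
```

Emit:
play_rows(slide=[[0,-1.7,-0.4],[0,-1.6,-0.6],[0,-1.6,-0.8],[0,-1.4,-1.0],[0,-1.3,-1.2],[0,-1.2,-1.3],[0,-1.0,-1.4]], yaw=[0,0,0,0,0,0,0], grip=[1,1,1,1,1,1,1])

```text
time: 7.9
tool_pos: [0.4745, 0.0284, 0.1876]
tool_rot: [0.056, -0.059, -0.704, 0.706]
contact_force: [0.6, -5.9, 5.1]
gripper_width: 0.113
```

Emit:
play_rows(slide=[[0,-0.8,-1.6],[0,-0.6,-1.6],[0,-0.4,-1.7],[0,-0.2,-1.7],[0,0.1,-1.7],[0,0.3,-1.7],[0,0.5,-1.5],[0,0,0],[0,0,0]], yaw=[0,0,0,0,0,0,0,0,0], grip=[1,1,1,1,1,1,1,1,1])

```text
time: 8.8
tool_pos: [0.4923, 0.1431, 0.1982]
tool_rot: [0.056, -0.058, -0.705, 0.705]
contact_force: [-2.2, -1.3, 8.3]
gripper_width: 0.111
```

```bash
python3 - <<'E'
from h import *
g=grab('side','s5');h=grab('scene','c5')
s=readout.state();print(s['time'],s['gripper_width'],s['contact_force'],s['tool_pos'])
P=W(-.157,.03,.068);d=s['tool_pos']-P;c,sn=np.cos(YAW),np.sin(YAW)
y,z=-sn*d[0]+c*d[1],d[2]+.008;print('rel pivot',y,z,'ang',np.arctan2(z,-y),np.hypot(y,z))
a=cv2.resize(cv2.imread('pics/s5.png')[130:310,150:300],None,fx=2.5,fy=2.5);b=cv2.resize(cv2.imread('pics/c5.png')[140:310,190:350],None,fx=2.5,fy=2.5)
m=np.zeros((450,790,3),np.uint8);m[:a.shape[0],:a.shape[1]]=a;m[:b.shape[0],380:380+b.shape[1]]=b;cv2.imwrite('pics/m5.png',m)
E
```

```text
8.9 0.11203738271829594 [-1.64000063 -1.37428691  8.56411664] [0.49233463 0.14304553 0.19822561]
rel pivot 0.044267132866521945 0.13822561444813267 ang 1.8807285251665011 0.14514096438216928
```

View pics/m5.png

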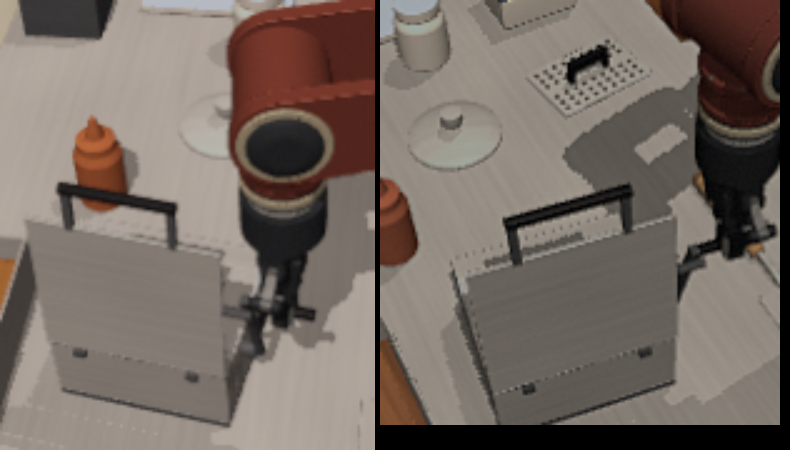

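Stay is at about 1.89 by the arm pose. I'll nudge it slightly further to seat it, release, rise and check.

Emit:
play_rows(slide=[[0,0.1,-0.3],[0,0.1,-0.2],[0,0,0],[0,0,0],[0,0,0],[0,0,0],[0,-2,0],[0,-4,0],[0,-4,0],[0,0,4],[0,0,4],[0,0,4]], yaw=[0,0,0,0,0,0,0,0,0,0,0,0], grip=[1,1,1,0.3,0.3,0.3,0.3,0.3,0.3,0.3,0.3,0.3])

```text
time: 10.1
tool_pos: [0.4725, 0.0286, 0.2933]
tool_rot: [-0.057, 0.057, 0.705, -0.705]
contact_force: [-0.1, 0.0, 0.0]
gripper_width: 0.353
```

```bash
python3 - <<'E'
from h import *
g=grab('side','s6');h=grab('scene','c6');np.savez('/tmp/c6.npz',**h);np.savez('/tmp/s6.npz',**g)
s=readout.state();print(s['time'],s['gripper_width'],s['contact_force'],s['tool_pos'])
plan([.409,-.325,.24],np.radians(98),s)
for nm,f in(('side',g),('scene',h)): print(nm,proj(f,[W(-.115,.03,.068),W(-.115,.074,.201),W(-.18,.074,.201),W(-.115,.083,.193)]).round(1).tolist())
a=cv2.resize(cv2.imread('pics/s6.png')[180:310,170:290],None,fx=3.2,fy=3.2);b=cv2.resize(cv2.imread('pics/c6.png')[180:310,210:330],None,fx=3.2,fy=3.2)
cv2.imwrite('pics/m6.png',cv2.hconcat([a,b]))
E
```

```text
10.2 0.35324120770658507 [ 0.23224736  0.71283602 -0.04149501] [0.47229956 0.02618799 0.29286128]
TCP [0.4723 0.0262 0.2929] slide cm [ 0.39  5.31 35.68] yaw deg -17.59 
side [[253.8, 269.7], [247.4, 250.3], [274.3, 255.7], [246.5, 255.4]]
scene [[307.0, 259.1], [314.6, 240.1], [340.1, 232.5], [315.9, 245.0]]
```

View pics/m6.png

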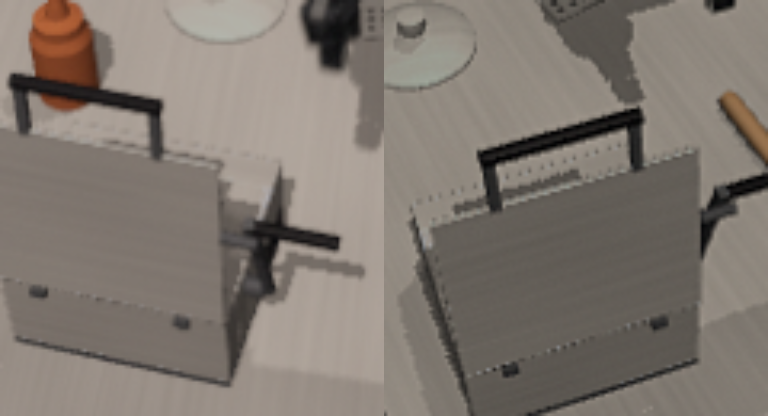

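The stay matches the predicted position for 1.89 rad in both views (side bar at (250,252)–(275,256)), so the lid is propped. Next is the plate.

Emit:
play_rows(slide=[[0,0,4.4],[0,0,4.4],[0,0,4.4],[0.4,0,4.4],[0,0,4.5],[0,1,4.5],[0,2,4.5],[0,2,4.5],[0,0,0],[0,0,0],[0,0,0],[0,0,0]], yaw=[0,0,0,0,0,0,0,0,-6,-6,-5.6,0], grip=[0.2,0.2,0.2,0.2,0.2,0.2,0.2,0.2,0.2,0.2,0.2,0.2])

```text
time: 11.4
tool_pos: [0.4118, -0.321, 0.2425]
tool_rot: [0.051, -0.051, 0.706, -0.705]
contact_force: [0.4, 0.4, 0.1]
gripper_width: 0.405
```

```bash
python3 - <<'E'
from h import *
f=grab('wrist','w7');np.savez('/tmp/w7.npz',**f)
s=readout.state();print(s['time'],s['gripper_width'],s['contact_force'],s['tool_pos'],s['joint_pos'].round(2))
a=cv2.imread('pics/w7.png')[100:330,180:400];cv2.imwrite('pics/w7z.png',cv2.resize(a,None,fx=2.6,fy=2.6))
E
```

```text
11.45 0.4055300153705113 [-0.05696921 -0.30521565 -1.15593597] [ 0.41178974 -0.32104405  0.2427217 ] [-0.81 -0.2   1.85  0.    1.49  0.62]
```

View pics/w7.png

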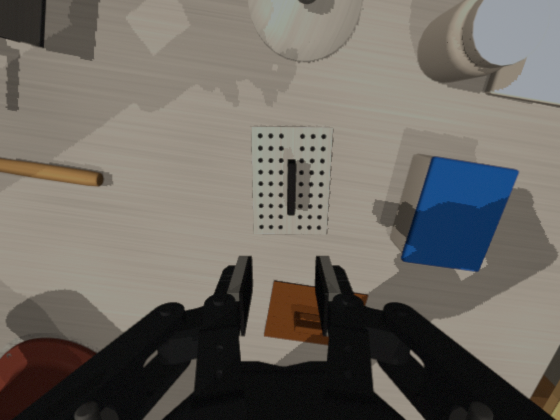

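View pics/w7z.png

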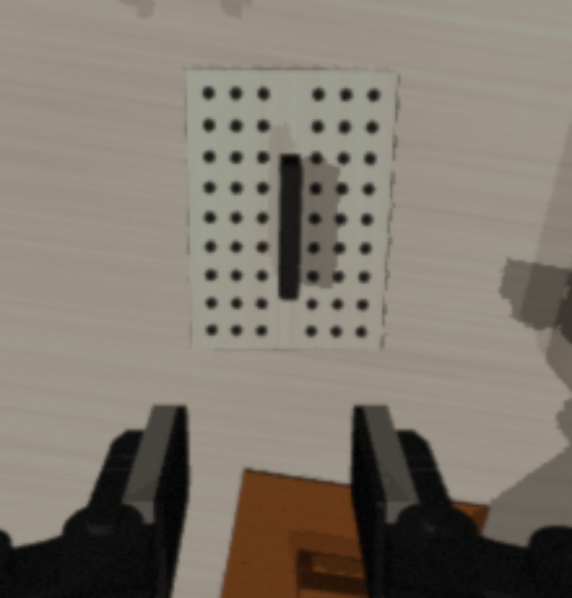

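```bash
python3 - <<'E'
from h import *
f=dict(np.load('/tmp/w7.npz'));M=lambda p:(np.array(p)-1.)/2.6+[180,100]
q=onz(f,[M(p) for p in[(187,71),(398,73),(383,348),(192,348)]],.004);print(q.round(4).tolist(),q.mean(0).round(4),[np.linalg.norm(q[i]-q[i-1]).round(4) for i in range(4)])
v=q[0]+q[1]-q[2]-q[3];u=q[0]-q[1]+q[3]-q[2];print(np.degrees(np.arctan2(v[1],v[0])),np.degrees(np.arctan2(u[1],u[0]))-90)
h=onz(f,[M(p) for p in[(291,156),(289,298)]],.038);print('handle',h.round(4).tolist(),h.mean(0),np.degrees(np.arctan2(*(h[0]-h[1])[[1,0]])))
c=(q.mean(0)+h.mean(0))/2; print(c)
plan([c[0],c[1],.0215],np.radians(90+9),None)
E
```

```text
[[0.4715, -0.2734, 0.004], [0.4849, -0.3714, 0.004], [0.3469, -0.391, 0.004], [0.3324, -0.2916, 0.004]] [ 0.4089 -0.3319  0.004 ] [np.float64(0.1403), np.float64(0.0989), np.float64(0.1393), np.float64(0.1005)]
7.759483595303576 8.063752388735736
handle [[0.4441, -0.3261, 0.038], [0.3787, -0.3353, 0.038]] [ 0.41142495 -0.33068522  0.038     ] 8.000863925175109
[ 0.41016221 -0.33127357  0.021     ]
TCP [ 0.4118 -0.321   0.2427] slide cm [ 0.3  22.12  1.02] yaw deg -0.79
```

The wrist view shows the plate at centre (0.410, −0.331), yaw 8°, with its handle along image (292,160)–(291,215). I'll grasp the handle.

Emit:
play_rows(slide=[[0.2,4.5,1.0],[0,4.5,0],[0,4.5,0],[0,4.0,0],[0,2.7,0],[0,1.4,0],[0,0.6,0],[0,0,0],[0,0,0],[0,0,0],[0,0,0],[0,0,0]], yaw=[0,0,0,0,0,0,0,0,0,0,0,0], grip=[0.2,0.2,0.2,0.2,0.2,0.2,0.2,0.2,1,1,1,1])

```text
time: 12.65
tool_pos: [0.412, -0.3331, 0.0234]
tool_rot: [-0.052, 0.05, -0.704, 0.706]
contact_force: [0.1, 0.9, 6.7]
gripper_width: 0.1
```

```bash
python3 - <<'E'
from h import *
f=grab('wrist','w8')
s=readout.state();print(s['time'],s['gripper_width'],s['contact_force'],s['tool_pos'],s['joint_pos'].round(2))
E
```

```text
12.7 0.10706463723326223 [0.46726065 1.26418344 6.37076655] [ 0.41202023 -0.33310381  0.02339638] [-0.82  0.07  1.99  0.    1.08  0.61]
```

View pics/w8.png

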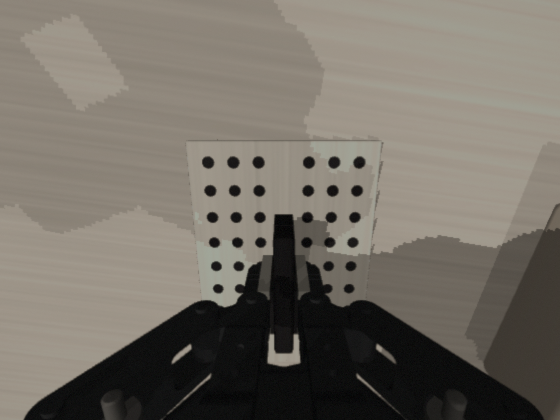

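```bash
python3 - <<'E'
from h import *
g=dict(np.load('/tmp/c6.npz'));sd=dict(np.load('/tmp/s6.npz'))
for z in(0,.05,.1,.15,.2,.25,.3): print(z,proj(g,[.644,.12,.312+z]).round(0),proj(sd,[.644,.12,.312+z]).round(0), proj(sd,[.4923,.143,.198+z]).round(0))
E
python3 - <<'E'
import cv2
a=cv2.imread('pics/c3.png')[60:260,180:360];b=cv2.imread('pics/s5.png')[110:310,170:350]
cv2.imwrite('pics/m7.png',cv2.resize(cv2.hconcat([a,b]),None,fx=2.2,fy=2.2))
E
```

```text
0 [[265. 223.]] [[196. 209.]] [[263. 254.]]
0.05 [[263. 206.]] [[193. 193.]] [[263. 241.]]
0.1 [[262. 188.]] [[191. 176.]] [[263. 226.]]
0.15 [[260. 169.]] [[188. 158.]] [[263. 210.]]
0.2 [[258. 147.]] [[185. 138.]] [[262. 193.]]
0.25 [[256. 124.]] [[182. 117.]] [[262. 175.]]
0.3 [[253.  98.]] [[179.  94.]] [[262. 156.]]
```

View pics/m7.png

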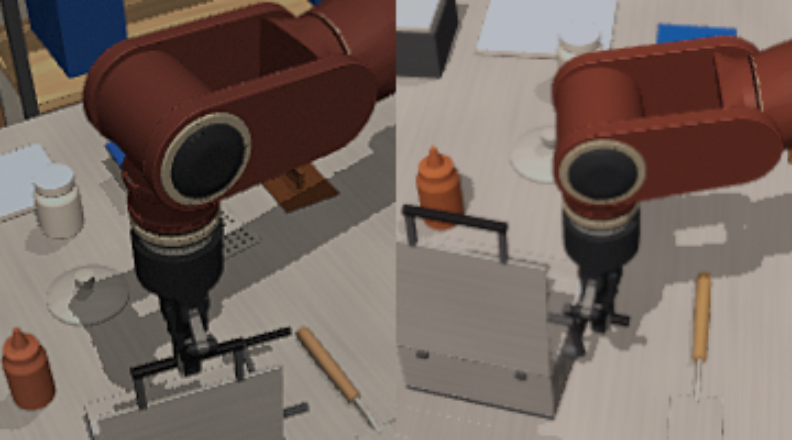

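```bash
python3 - <<'E'
from h import *
g=dict(np.load('/tmp/c6.npz'));sd=dict(np.load('/tmp/s6.npz'))
X,e=tri(g,(273,132),sd,(178.5,126));print(X,e, X-[.6439,.12,.312])
E
```

```text
[0.63721119 0.17011536 0.57715341] 0.0028784226965621437 [-0.00668881  0.05011536  0.26515341]
```

Handle gripped. Checking the clearance, the wrist fork passes about 8 mm from the lid bar at full depth, so I'll avoid going deep. Lift, align yaw with the well, and move above it.

Emit:
play_rows(slide=[[0,-1.0,0],[0,-3.0,0],[0,-4.5,0],[0,-4.5,0],[0,-4.5,0],[0,0,0],[0,0,0],[0,0,0],[0,0,0]], yaw=[0,0,0,0,0,5.8,5.8,5.8,0], grip=[1,1,1,1,1,1,1,1,1])

```text
time: 13.6
tool_pos: [0.4104, -0.3315, 0.1962]
tool_rot: [-0.056, 0.056, 0.705, -0.705]
contact_force: [-1.3, 0.4, -2.3]
gripper_width: 0.104
```

```bash
python3 - <<'E'
from h import *
s=readout.state();print(s['time'],s['gripper_width'],s['contact_force'],s['tool_pos'],s['joint_pos'].round(2))
plan(W(-.019,-.001,.2),YAW+np.pi/2,s)
E
```

```text
13.6 0.10443965514407894 [-1.32421599  0.36269827 -2.28769753] [ 0.41036001 -0.33153533  0.19616975] [-0.82 -0.15  1.89 -0.    1.41  0.91]
TCP [ 0.4104 -0.3315  0.1962] slide cm [-13.97  -0.38 -40.59] yaw deg 0.19
```

Emit:
play_rows(slide=[[-1.4,0,-4.0],[-1.4,-0.4,-4.0],[-1.4,0,-4.0],[-1.4,0,-4.1],[-1.4,0,-4.1],[-1.4,0,-4.1],[-1.4,0,-4.1],[-1.4,0,-4.1],[-1.4,0,-4.1],[-1.4,0,-4.0],[0,0,0],[0,0,0]], yaw=[0,0,0,0,0,0,0,0,0,0,0,0], grip=[1,1,1,1,1,1,1,1,1,1,1,1])

```text
time: 14.8
tool_pos: [0.6131, 0.0475, 0.1997]
tool_rot: [0.055, -0.054, -0.705, 0.705]
contact_force: [-0.0, 0.0, -1.9]
gripper_width: 0.1
```

```bash
python3 - <<'E'
from h import *
f=grab('wrist','w9');np.savez('/tmp/w9.npz',**f);g=grab('side','s9')
s=readout.state();print(s['time'],s['gripper_width'],s['contact_force'],s['tool_pos'],s['joint_pos'].round(2))
plan(W(-.019,-.001,.125),YAW+np.pi/2,s)
print(proj(f,[W(.06,.056,.09),W(.06,-.056,.09),W(.095,-.088,.09),W(.095,.088,.09)]).round(1))
E
```

```text
14.9 0.1064400744084408 [-0.66025883 -0.85620831 -2.52243852] [0.61279787 0.04612606 0.19988755] [-0.05  0.06  1.68 -0.    1.41  1.68]
TCP [0.6128 0.0461 0.1999] slide cm [ 0.03  7.49 -0.1 ] yaw deg 0.21 
[[211.  116.6]
 [353.6 117.6]
 [399.9  69.1]
 [165.   67.3]]
```

View pics/w9.png

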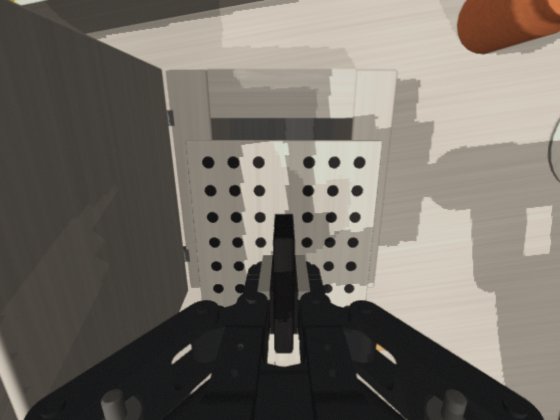

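View pics/s9.png

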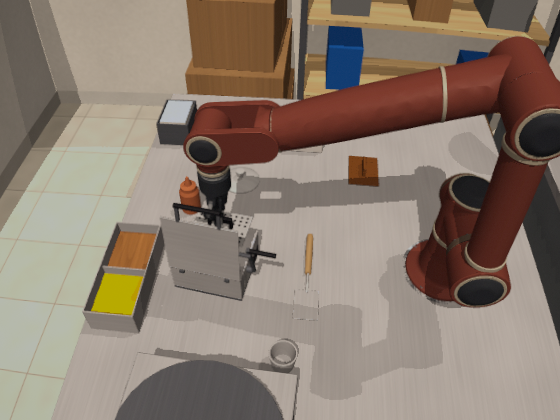

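The opening's far edge is at (212,118)–(352,118), within 2 px of my prediction, and the plate sits level and aligned in the fingers. I'll lower it until its near end rests on the near lip, then press to tilt it.

Emit:
play_rows(slide=[[0,3.5,0],[0,2.5,0],[0,1.5,0],[0,0.6,0],[0,0.5,0],[0,0.4,0],[0,0,0]], yaw=[0,0,0,0,0,0,0], grip=[1,1,1,1,1,1,1])

```text
time: 15.6
tool_pos: [0.6146, 0.0463, 0.1128]
tool_rot: [0.055, -0.057, -0.705, 0.705]
contact_force: [-1.1, -0.7, 1.5]
gripper_width: 0.105
```

Emit:
play_rows(slide=[[0,0.4,0],[0,0.4,0],[0,0.3,0],[0,0,0]], yaw=[0,0,0,0], grip=[1,1,1,1])

```text
time: 16.0
tool_pos: [0.6187, 0.0458, 0.1059]
tool_rot: [0.051, -0.061, -0.705, 0.705]
contact_force: [3.1, -2.5, 10.2]
gripper_width: 0.104
```

```bash
cat >> h.py <<'E'
def wf(p):
    c,sn=np.cos(YAW),np.sin(YAW);d=np.array(p)[:2]-WC;return np.array([c*d[0]+sn*d[1],-sn*d[0]+c*d[1],p[2]])
E
python3 - <<'E'
from h import *
f=grab('wrist','w10');g=grab('side','s10')
s=readout.state();print(s['time'],s['gripper_width'],s['contact_force'],s['ft_torque'],wf(s['tool_pos']))
cv2.imwrite('pics/s10z.png',cv2.resize(cv2.imread('pics/s10.png')[130:310,150:300],None,fx=3,fy=3))
E
```

```text
16.1 0.10479833995336305 [ 3.03873393 -2.93766765 11.12650215] [-0.34323847 -0.04276592 -0.0096453 ] [-0.01274676 -0.00131134  0.10584666]
```

View pics/w10.png

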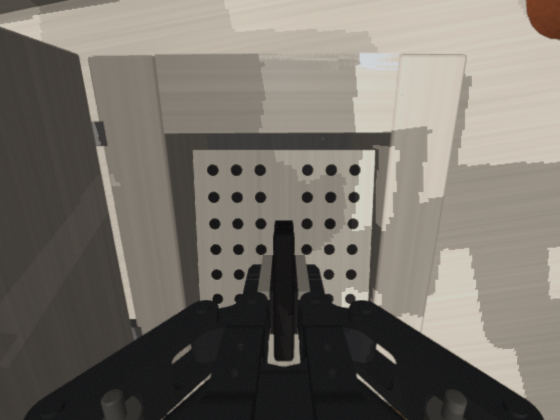

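View pics/s10z.png

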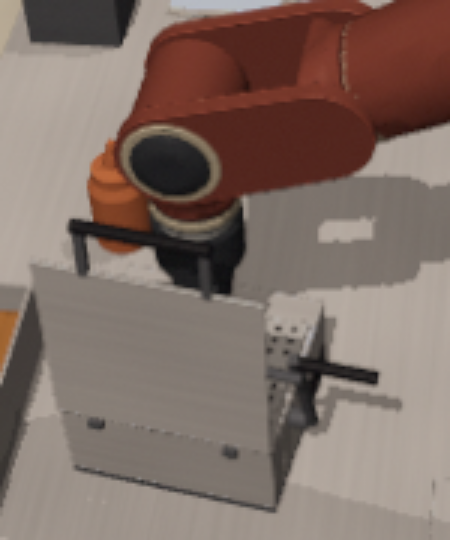

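The plate is tilting (far edge now at row 151, narrower). It sits about 3 mm towards −y of the opening's middle, so I'll press further with a small +y correction.

Emit:
play_rows(slide=[[0,0.3,-0.1],[0,0.3,-0.1],[0,0.2,-0.1],[0,0,0]], yaw=[0,0,0,0], grip=[1,1,1,1])

```text
time: 16.5
tool_pos: [0.6211, 0.0468, 0.0992]
tool_rot: [0.05, -0.062, -0.703, 0.706]
contact_force: [6.2, -8.7, 12.6]
gripper_width: 0.105
```

```bash
python3 - <<'E'
from h import *
f=grab('wrist','w11');np.savez('/tmp/w11.npz',**f)
s=readout.state();print(s['time'],s['gripper_width'],s['contact_force'],s['ft_torque'],wf(s['tool_pos']),rot(s['tool_rot']).round(3).tolist())
E
```

```text
16.55 0.10684112634164139 [ 7.03475759 -9.26914117 12.37746127] [-1.16072915 -0.46277798  0.20195448] [-0.0105108   0.00013453  0.09926014] [[-0.987, 0.018, -0.158], [0.158, -0.006, -0.987], [-0.019, -1.0, 0.003]]
```

View pics/w11.png

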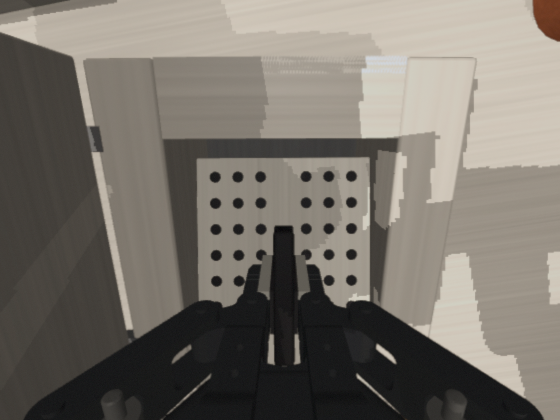

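Tilt is about 16° with both sides clear (plate columns 197–369 inside the opening's 163–397). Now I'll ease off the press and slide the far end under the far lip.

Emit:
play_rows(slide=[[0,-0.5,0],[0,-0.3,0],[-0.8,0,0],[-0.8,0,0],[-0.8,0,0],[-0.8,0,0],[-0.5,0,0],[-0.4,0,0],[0,0,0]], yaw=[0,0,0,0,0,0,0,0,0], grip=[1,1,1,1,1,1,1,1,1])

```text
time: 17.45
tool_pos: [0.6548, 0.0431, 0.0992]
tool_rot: [0.056, -0.056, -0.705, 0.705]
contact_force: [0.2, -0.1, -1.5]
gripper_width: 0.106
```

```bash
python3 - <<'E'
from h import *
f=grab('wrist','w12');np.savez('/tmp/w12.npz',**f);g=grab('side','s12')
s=readout.state();print(s['time'],s['gripper_width'],s['contact_force'],s['ft_torque'],wf(s['tool_pos']))
cv2.imwrite('pics/s12z.png',cv2.resize(cv2.imread('pics/s12.png')[130:310,150:300],None,fx=3,fy=3))
print(proj(f,[W(.06,.056,.09),W(.06,-.056,.09),W(-.06,.056,.09),W(-.06,-.056,.09)]).round(1))
E
```

```text
17.55 0.1048662129771284 [-0.46736367 -0.3564302  -1.96286609] [-0.04099623  0.00398167 -0.02302174] [0.02267887 0.00191857 0.09916029]
[[175.  206.2]
 [396.8 206.8]
 [196.9 386.3]
 [372.8 386.5]]
```

View pics/w12.png

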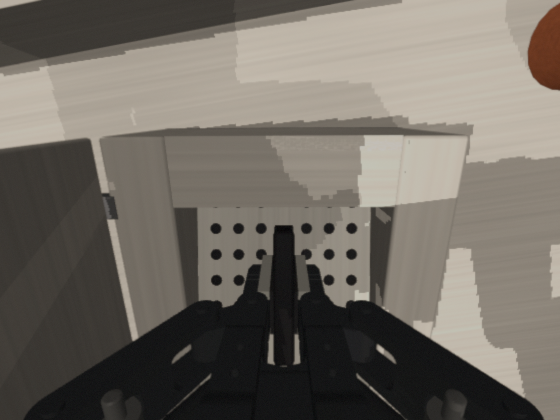

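View pics/s12z.png

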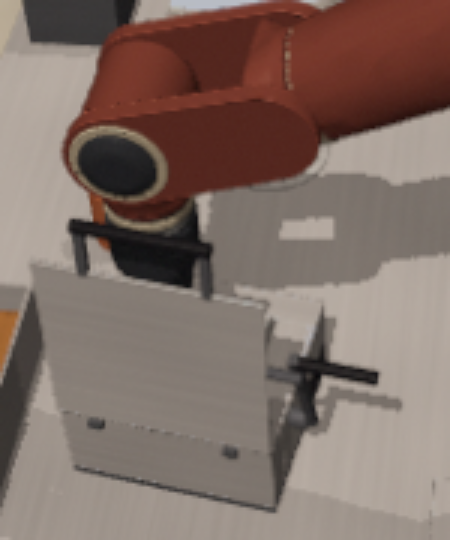

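The far end is under the far lip with nothing touching (force is only the plate's weight). I'll lower it to bring the near end below the near lip.

Emit:
play_rows(slide=[[0,0.5,0],[0,0.5,0],[0,0.3,0],[0.1,0.3,0],[0.1,0.3,0],[0,0.2,0],[0,0,0]], yaw=[0,0,0,0,0,0,0], grip=[1,1,1,1,1,1,1])

```text
time: 18.25
tool_pos: [0.6533, 0.0437, 0.0822]
tool_rot: [-0.055, 0.057, 0.705, -0.705]
contact_force: [-8.5, 0.9, 13.9]
gripper_width: 0.102
```

```bash
python3 - <<'E'
from h import *
f=grab('wrist','w13');np.savez('/tmp/w13.npz',**f);g=grab('side','s13')
s=readout.state();print(s['time'],s['gripper_width'],s['contact_force'],s['ft_torque'],wf(s['tool_pos']))
a=cv2.resize(cv2.imread('pics/s13.png')[200:290,210:280],None,fx=6,fy=6);cv2.imwrite('pics/s13z.png',a)
E
```

```text
18.35 0.10586645479689853 [-9.17910208  0.62180324 13.32941849] [ 0.00776839  0.91599205 -0.05840827] [0.02166832 0.00224891 0.08219294]
```

View pics/w13.png

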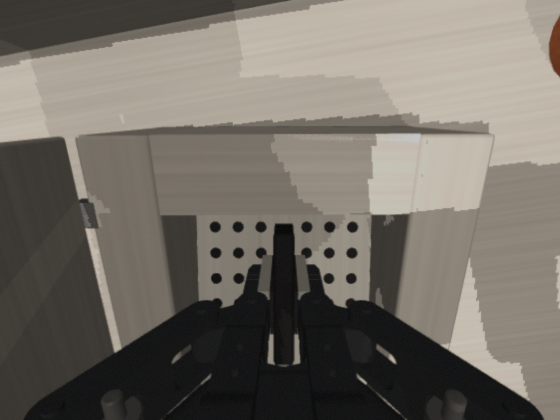

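View pics/s13z.png

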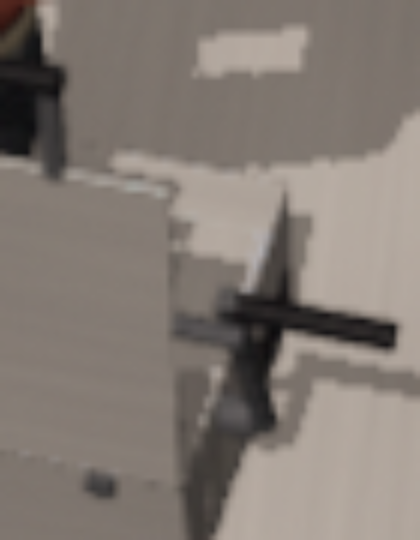

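Emit:
play_rows(slide=[[0.2,0.2,0],[0.2,0.2,0],[0.3,0.2,0],[0.3,0.2,0],[0.3,0,0],[0,0,0]], yaw=[0,0,0,0,0,0], grip=[1,1,1,1,1,1])

```text
time: 18.95
tool_pos: [0.6433, 0.0453, 0.0741]
tool_rot: [0.053, -0.06, -0.705, 0.705]
contact_force: [2.9, -1.4, 5.6]
gripper_width: 0.106
```

```bash
python3 - <<'E'
from h import *
f=grab('wrist','w14');np.savez('/tmp/w14.npz',**f);g=grab('scene','c14')
s=readout.state();print(s['time'],s['gripper_width'],s['contact_force'],s['ft_torque'],wf(s['tool_pos']))
a=cv2.resize(cv2.imread('pics/c14.png')[170:310,210:330],None,fx=4,fy=4);cv2.imwrite('pics/c14z.png',a)
E
```

```text
19.05 0.10464049246508464 [ 4.10758616 -0.31951328  5.96829353] [-0.27775974 -1.09537802  0.03913793] [0.01158674 0.00214309 0.07410107]
```

View pics/w14.png

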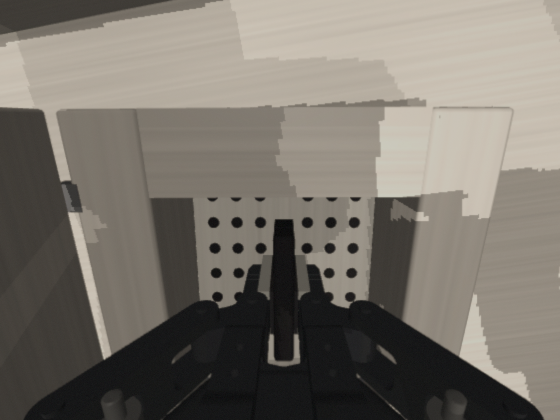

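View pics/c14z.png

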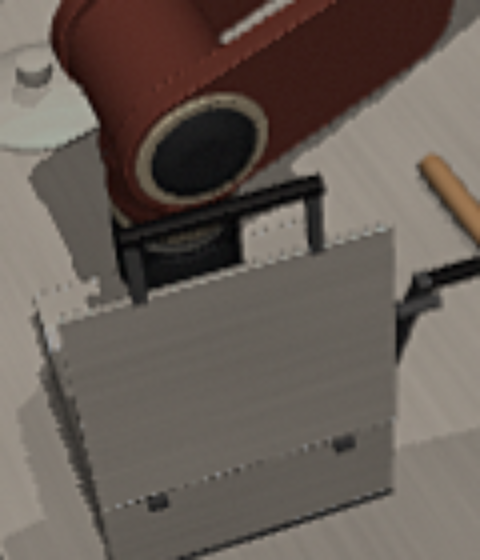

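The near end is now below the near lip's height and the far end rests on the far ledge. I'll keep flattening and centring.

Emit:
play_rows(slide=[[0.3,0.2,0],[0.3,0.2,0],[0.3,0.2,0],[0.2,0.2,0],[0.1,0.1,0],[0,0,0]], yaw=[0,0,0,0,0,0], grip=[1,1,1,1,1,1])

```text
time: 19.65
tool_pos: [0.6341, 0.0467, 0.0674]
tool_rot: [0.05, -0.062, -0.705, 0.705]
contact_force: [7.2, -2.3, 11.3]
gripper_width: 0.107
```

```bash
python3 - <<'E'
from h import *
f=grab('wrist','w15');np.savez('/tmp/w15.npz',**f)
s=readout.state();print(s['time'],s['gripper_width'],s['contact_force'],s['ft_torque'],wf(s['tool_pos']))
E
```

```text
19.7 0.10323602299577411 [ 7.26798346 -1.24982588 11.18761225] [-0.40274208 -1.59826882 -0.03458364] [0.00227228 0.00211633 0.06741628]
```

View pics/w15.png

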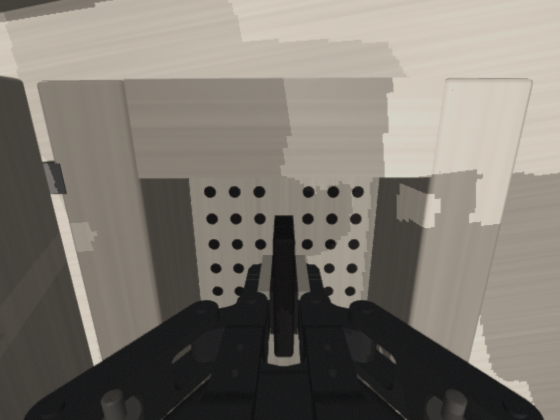

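Hole rows now match the flat-in-hand view to within 1–3 px. I'll ease the forces, release, and lift clear to look.

Emit:
play_rows(slide=[[-0.4,0,0],[0,-0.3,0],[0,0,0],[0,0,0],[0,0,0],[0,0,0],[0,-3.0,0],[0,-4.0,0],[0,-4.0,0],[3.0,-3.0,0],[0,0,0]], yaw=[0,0,0,0,0,0,0,0,0,0,0], grip=[1,1,1,0.3,0.3,0.3,0.3,0.3,0.3,0.3,0.3])

```text
time: 20.8
tool_pos: [0.6027, 0.0521, 0.2098]
tool_rot: [-0.053, 0.059, 0.705, -0.705]
contact_force: [0.4, 0.0, 0.7]
gripper_width: 0.345
```

```bash
python3 - <<'E'
from h import *
f=grab('wrist','w16');np.savez('/tmp/w16.npz',**f);g=grab('side','s16');h=grab('scene','c16')
s=readout.state();print(s['time'],s['gripper_width'],s['contact_force'],s['ft_torque'],wf(s['tool_pos']))
cv2.imwrite('pics/w16z.png',cv2.resize(cv2.imread('pics/w16.png')[60:320,150:430],None,fx=2.3,fy=2.3,interpolation=cv2.INTER_CUBIC))
E
```

```text
20.95 0.3500988832183115 [-0.06377424 -0.27514184 -1.07777689] [-0.04055436  0.01362438  0.02451994] [-0.03087262  0.00168782  0.20285699]
```

View pics/w16z.png

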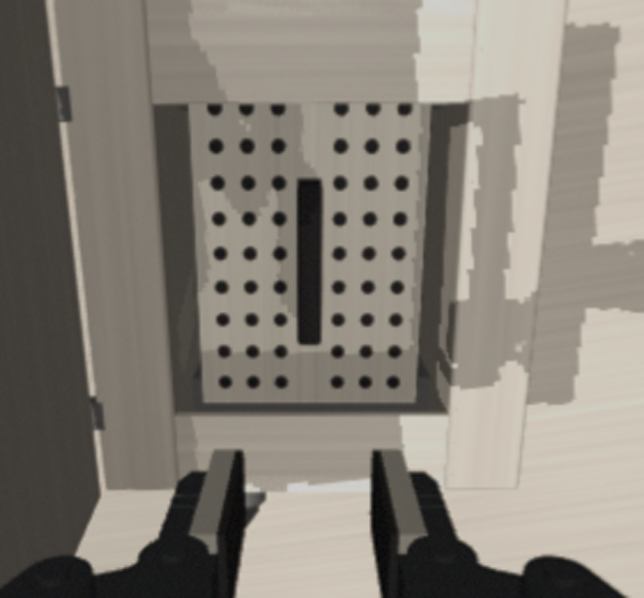

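View pics/s16.png

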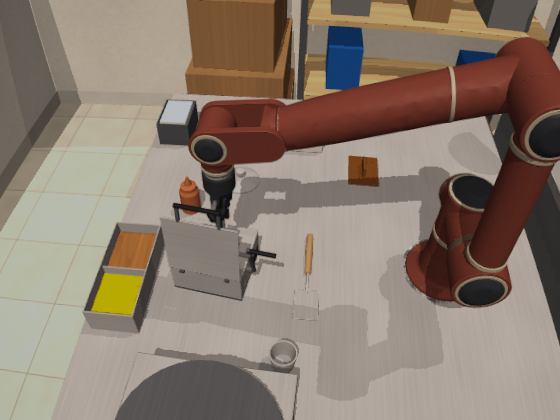

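```bash
python3 - <<'E'
from h import *
f=dict(np.load('/tmp/w16.npz'));M=lambda p:(np.array(p)-.65)/2.3+[150,60]
def w(p,z): return [wf(q).round(4).tolist() for q in onz(f,[M(x) for x in p],z)]
print('cam',wf(-f['R'].T@f['t']))
print('lip near edge .09',w([(176,412),(448,412)],.09),'far',w([(153,103),(465,103)],.09), w([(153,103)],.086))
print('plate near edge .05',w([(204,402),(415,402)],.05), 'if z higher',w([(204,402),(415,402)],.07))
print('handle top .084',w([(310,180),(310,344)],.084),'handle sides',w([(298,260),(322,260)],.084))
print('holes first/last',w([(225,382),(393,382),(216,146),(404,146)],.05))
E
```

```text
cam [0.05033933 0.00200337 0.34184331]
lip near edge .09 [[-0.0586, 0.055, 0.09], [-0.0581, -0.0555, 0.09]] far [[0.0595, 0.0565, 0.09], [0.0599, -0.0535, 0.09]] [[0.0596, 0.0574, 0.086]]
plate near edge .05 [[-0.0707, 0.05, 0.05], [-0.0703, -0.0488, 0.05]] if z higher [[-0.0624, 0.0467, 0.07], [-0.0621, -0.0453, 0.07]]
handle top .084 [[0.0329, 0.001, 0.084], [-0.0313, 0.0007, 0.084]] handle sides [[0.0028, 0.0055, 0.084], [0.0028, -0.0038, 0.084]]
holes first/last [[-0.0607, 0.0398, 0.05], [-0.0604, -0.0381, 0.05], [0.0442, 0.04, 0.05], [0.0445, -0.0382, 0.05]]
```

Measured from this view: plate near edge at −70.5 mm, handle centre at +0.8 mm, opening centre at +0.6 mm. The hole spacing is equal at both ends, so the plate is flat and centred. I'll back the arm away and do one last check of everything.

Emit:
play_rows(slide=[[0,-4,0],[0,-4,0],[0,-4,2],[0,0,5],[0,0,5],[0,0,5],[0,0,5],[0,0,5],[0,0,0],[0,0,0]], yaw=[0,0,0,0,0,0,0,0,0,0], grip=[0.3,0.3,0.3,0.3,0.3,0.3,0.3,0.3,0.3,0.3])

```text
time: 21.95
tool_pos: [0.5586, -0.2159, 0.3214]
tool_rot: [-0.059, 0.056, 0.706, -0.704]
contact_force: [0.9, 0.3, -0.1]
gripper_width: 0.351
```

```bash
python3 - <<'E'
from h import *
g=grab('side','s17');h=grab('scene','c17');f=grab('wrist','w17')
s=readout.state();print(s['time'],s['contact_force'],wf(s['tool_pos']))
P=[W(-.115,.074,.201),W(-.18,.074,.201),W(.05,.0744,.313),W(-.05,.0744,.313)]
print('side',proj(g,P).round(1).tolist());print('scene',proj(h,P).round(1).tolist())
cv2.imwrite('pics/m17.png',cv2.hconcat([cv2.resize(cv2.imread('pics/s17.png')[110:370,90:350],(395,395)),cv2.resize(cv2.imread('pics/c17.png')[100:360,130:390],(395,395))]))
E
```

```text
22.1 [0.41935406 0.57646265 0.24894146] [-0.02931438 -0.26696821  0.32305497]
side [[247.4, 250.3], [274.3, 255.7], [175.1, 204.6], [217.3, 212.7]]
scene [[314.6, 240.1], [340.1, 232.5], [241.3, 228.2], [287.3, 215.6]]
```

View pics/m17.png

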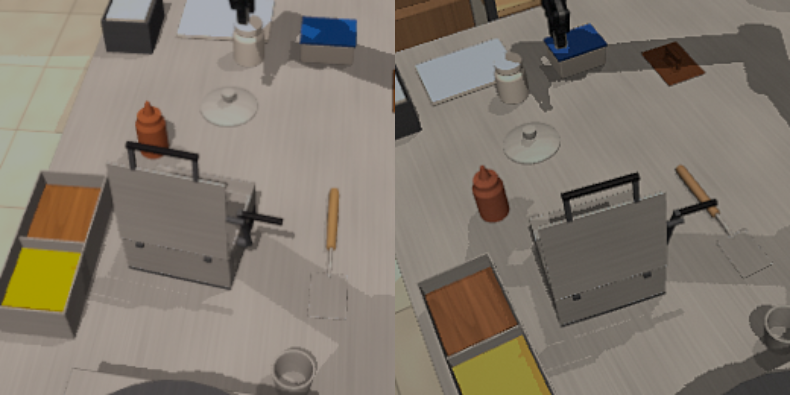

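View pics/w17.png

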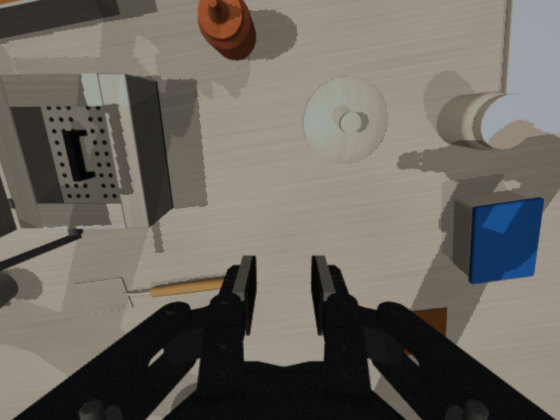

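The final views show the lid upright with its bar where 1.5 rad predicts. The stay bar is at its 1.89 position, the plate is flat in the well, and the other items are where they started. Handing in.

```bash
python3 -c "
from plant import workorder
print(workorder.job_done())"
```

```text
the job is handed in; nothing more can be done
None
```

The job is finished and handed in at about 22 s on the robot's clock, in the order asked; the hand-in reported no verdict.

**What I did:**
- **Lid:** raised it to its stop at about 1.5 rad.
- **Stay:** swung it up to about 1.89 rad under the catch pin, so the lid is propped.
- **Plate:** tilted it about 16° by pressing its near end on the near lip. I passed the far end under the far lip, brought the near end down under the near lip, laid it flat and released it.

**Last checks:**
- **Plate:** its near edge measured 70.5 mm from the well's centre, and the handle was within about 1 mm of the opening's centre. Hole spacing was equal at both ends, so it lies flat with the handle up, about 11 mm under each lip.
- **Lid and stay:** both bars matched their expected positions in the side and scene views.
- **Other items:** by eye, nothing else on the counter had moved, and the gripper was clear of everything.
- **Forces:** at the readings I took, forces stayed below about 20 N.

No check failed or disagreed beyond calibration differences of about 1–3 mm. By my estimate the wrist passed about 8 mm from the lid's grip bar at full depth; I saw no contact there, but no sensor confirms it.

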